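Hold a reagent bottle home in the sprung bench reader

ROBOT

A 6-joint arm with a two-finger parallel gripper is mounted at the origin on a cart in front of the work surface, level with it; the furniture and walls round the work are solid. World frame = base frame: x ahead of the robot, y to its left, z up, the work surface at z = 0. Lengths are in mm, angles in rad, forces in N, time in s.
With the tool pointing down it reaches from about 250 to 775 mm from the base axis. Payload 4 kg.
Tool frame: the origin (TCP) lies between the finger pads; the fingertips stand 19 mm ahead of it and the grasp point (between the pads) is the TCP; z points along the fingers, y is the line along which they close (so a half turn about z gives the same grasp; the last joint's range is limited). The gripper opens to 85 mm and grips with 20 to 120 N. Pads are 22 mm wide; open, the fingers measure 114 mm over their backs; the gripper's body (76 mm by 85 mm) begins 54 mm behind the grasp point. The pads swing forward as they close: fully open they stand 13 mm farther back than shut.
Start: joints at [1.105, 0.087, 1.371, -0, 1.684, -0.103], TCP at [195.2, 514.211, 250.341] pointing down, gripper open.
Joint ranges: [-3.1, 3.1], [-0.76, 2.03], [0.27, 2.55], [-1.08, 4.22], [0.17, 2.65], [-2.57, 2.57]. Speed limits (rad/s): [2.79, 2.79, 3.14, 3.14, 3.14, 3.14].

INTERFACE

Orientations are given as a unit quaternion [x, y, z, w].
In Python, from cell import r gives the robot as it stands.
- The arm moves only by the tool servo_tool, never from a script. Its argument "increments" is a list of rows, each a list of 3 entries, a list of its own where there are three numbers: the closure, from -1 (fully open) to 1 (shut), so that 0 is half open, then the shift along the tool's x, y, z in mm, then the turn about the tool's z in degrees. A call has exactly 8 rows; each row shifts and turns the commanded pose from where the row before left it, along the tool's axes as they then stand; what a row does not reach is not made up. A row lasts 1/8 s, in which the tool goes at most 62.5 mm and 10.7 degrees, less where a joint would pass 70% of its speed; a pose out of reach is approached as far as the arm can. A call is refused whole if a number of a shift passes 62.5 or a number of a turn 10.7, either way. A call with a gripper value outside its range is refused whole. The fingers move at their own pace and stop on an object; "force" is the grip in N (left out, the last holds). Time passes only in rows, so rows that do not move let the fingers close, or fill a call up. It gives the time, the measured TCP pose, the force, the opening and the grip force at its end, in the units of the state.
- r.read_state(): the state, without advancing time (a new reading comes with each control period).
- r.capture(name): name is "scene" or "top" or "wrist"; returns the picture (420x560x3 uint8, red, green, blue); there is no depth.
- r.camera_info(name): a dict with "K" (3x3 intrinsics, pixels), "R" (3x3) and "t" (3): a world point X has camera coordinates R X + t. Camera axes: x right, y down, z forward; pixel columns grow to the right and rows downward; lengths in mm; the calibration is good to about 2 mm. The wrist camera is an equidistant fisheye: a pixel r from the principal point sees the ray r / f radians off the axis. A picture is of the moment at which its call begins: read the wrist's pose just before it. camera_info takes no time and is no camera call; for the wrist camera it gives the pose at the moment of the call.
- r.hand_in(): hands the job in; it is judged then, once.
Trained networks look in the newest picture that a camera, given by its name, has taken for a name from the list of things; names that differ only in an ending like _2 or _b are one class to them, and where a whole thing is asked for, a point or a joint stands for the part that bears it (a point fixed in the world has none). Each returns a list of dicts, best first, with "score" (0 to 1); they miss things now and then, are a little off and sometimes report something else, mostly with a low value. They report only what shows in the picture. A call takes as long as a camera call. They do not tell look-alikes from the thing itself.
- r.recognise(target, camera): "bbox" ([left, top, right, bottom] in pixels, round what is visible of it).
- r.masks_of(target, camera): "region" (420x560 bool, what is visible of it) and "bbox" ([left, top, right, bottom] in pixels, round what is visible of it).
- r.tip_of(target, camera): "point" ([column, row] in pixels: a listed point, or the origin of a listed thing).
The state is a dict: "time": time; "joints": joint angles; "qvel": joint speeds; "tau": joint torques, N m; "tcp_pos": TCP position; "orientation": TCP orientation; "wrist_force": force on the tool from outside, world axes, zero at the start; "ft_torque": the same for the moment, N m; "grip_width": finger opening in mm; "finger_force": force on a finger pad.
Only numpy, scipy, OpenCV 4.12 (cv2) and the standard library are available. Lean on these libraries where they do the work, as an engineer would, in place of code of your own. Each camera call takes 0.05 s, during which the arm holds its last target. There are 200 camera calls.

TASK

Check the dropper bottle in at the bench reader: pick it up, set it upright on the reader's bed between the two guide rails, in front of the sprung plunger and not yet touching it, then slide it along the bed against the plunger until the bottle itself meets the steel stop plate. Keep it pressed there for the reading, with the bottle firmly on the plate but gently enough not to damage it (a push of about 15 N in all, spring included; 40 N on the plate is too much), and finish still holding it there: do not let go or back off. Leave the other things on the bench alone.

Things in the scene. Friction and masses are not known exactly. Their poses are not given: they have to be found in the camera images.
- bottle_mid (a point): Centre of the dropper bottle, on its axis, 47 mm above its underside (z axis up along it). The only dropper bottle here: white round body 33 mm across, straight from the foot to 66 mm up, then a narrow pointed cap 20 mm across; 94 mm tall in all, about 50 g. It stands upright on the bench; grip it round the body.
- reader: Bench reader, fixed: bright metal bed 150 mm long (x), 70 mm wide (y), 10 mm thick; origin: centre of its underside, on the worktop. +x is the pressing direction, from the bed's open front end to the stop plate and the grey reader box behind it (60 mm high). z up. Two guide rails at y = +-25 mm, 6 mm wide, from x = -70 to +10 mm, tops at z = 18 mm.
- stop_plate: The hard stop: upright steel plate 30 mm wide (y = -15 to +15 mm), 10 mm thick, from the bed up to z = 74 mm, fixed to the reader and bored for the plunger. Its front face, which the bottle must meet, lies at reader x = +22 mm. This entry's origin and axes are the reader's own (centre of the underside of the bed).
- plunger (a joint): Travel of the sprung plunger in m: 0 = fully out, grows as it is pressed towards reader +x; flush with the stop plate at 0.012, may go to 0.016. Black round nose 15 mm across at y = 0, z = 48 mm, its face at reader x = +10 mm when out. The spring pushes back with 3.2 N at first, rising 0.4 N per mm to 8 N at the plate, and pushes the bottle away if let go.
- lane (a point): Where the bottle's centre is when it is first set down on the bed: between the rails, in front of the plunger and clear of it. Reader x = -35 mm, y = 0, z = 57 mm (bed top z = 10 mm). Its axes are the reader's.
- seat (a point): Where the bottle's centre is when the bottle stands on the bed and is fully home against the stop plate: reader x = +6 mm, y = 0, z = 57 mm. Its axes are the reader's.
- cup: Bystander: clear round sample cup with chopped leaf, 51 mm across, 64 mm tall, open; leave it alone. Origin: centre of its underside.
- timer: Bystander: white digital bench timer, 68 x 32 mm, 62 mm tall; leave it alone. Origin: centre of its underside.
- tape: Bystander: roll of brown tape, 94 mm across, 48 mm tall; leave it alone. Origin: centre of its underside.
Things that resemble listed ones, but are neither listed nor needed, are in the scene too. Several things look just like the part that bears bottle_mid: the one meant starts farthest to the robot's left.

How it is judged:
By the outcome, as a careful person would: the job done as asked, in the order asked, and still so for the second after the job is handed in, while the arm keeps its last pose, push and grip.
It also fails if it takes over 51 s, if anything falls off the work surface, if the arm or the gripper's body presses on something with over 40 N, if the wrist force passes 120 N, or if a joint passes its speed limit or range.

## Working session

There is one attempt and no reset: what is moved stays moved. The work goes in short steps, Python scripts to look and compute and a tool call to move; the robot and the scene stay as the last step left them, time stands still between calls to the robot, and variables do not carry over. Pictures are saved under pics/ and viewed, at most 10 in all, crops included, and the job is handed in when it is done.

Besides the shell and the picture viewer there is one more tool, called after ">>>" by a JSON object that holds its "fn" and its "kwargs". servo_tool: Moves the arm, as the interface text tells. Its arguments: {"type":"object","properties":{"increments":{"type":"array","items":{"type":"array"}},"force":{"type":"number"}},"required":["increments"]}

```bash
mkdir -p pics; cat > h.py <<'E'
import numpy as np, cv2
from cell import r
def ray(cam,p,info=None):
    i=info or r.camera_info(cam);K,R,t=[np.array(i[k],float) for k in 'KRt']
    d=np.linalg.inv(K)@[p[0],p[1],1]
    return -R.T@t, R.T@d
def at_z(cam,p,z):
    c,d=ray(cam,p); return c+d*(z-c[2])/d[2]
def proj(cam,X):
    i=r.camera_info(cam);K,R,t=[np.array(i[k],float) for k in 'KRt']
    c=K@(R@np.array(X,float)+t); return c[:2]/c[2]
E
python3 - <<'E'
from h import *
for c in('scene','top'):
    im=r.capture(c); cv2.imwrite(f'pics/{c}.png',im[:,:,::-1])
    print(c,'cam',ray(c,(280,210)))
    for n,z in (('bottle_mid',47),('reader',0),('lane',57),('seat',57),('stop_plate',0),('cup',0),('timer',0),('tape',0)):
        try:
            for q in r.tip_of(n,c)[:5]: print(n,round(q['score'],2),np.round(q['point']),np.round(at_z(c,q['point'],z)))
        except Exception as e: print(n,e)
s=r.read_state();print(s['time'],s['orientation'],s['grip_width'])
E
```

```text
scene cam (array([ -28.10027045, -131.66710314,  556.48016314]), array([ 0.68387266,  0.46043345, -0.56610637]))
bottle_mid 0.84 [283. 226.] [542. 243.  47.]
bottle_mid 0.75 [246. 216.] [524. 329.  47.]
bottle_mid 0.62 [308. 300.] [394.  91.  47.]
bottle_mid 0.55 [286. 248.] [485. 197.  47.]
reader 0.72 [344. 267.] [554. 100.   0.]
lane 0.93 [344. 254.] [525.  94.  57.]
seat 0.93 [351. 246.] [555.  93.  57.]
stop_plate 0.59 [349. 268.] [557.  91.   0.]
cup 0.65 [259. 290.] [402. 201.   0.]
cup 0.64 [192. 192.] [580. 550.   0.]
timer 0.6 [194. 195.] [571. 536.   0.]
tape 0.95 [425. 231.] [769.   5.   0.]
top cam (array([ 434.78849495,  252.01195704, 1041.10877541]), array([ 0.1269772 ,  0.02285143, -0.99167719]))
bottle_mid 0.71 [289. 217.] [543. 252.  47.]
bottle_mid 0.7 [304. 238.] [490. 215.  47.]
bottle_mid 0.65 [256. 228.] [517. 335.  47.]
bottle_mid 0.57 [354. 278.] [390.  93.  47.]
reader 0.6 [346. 211.] [562. 101.   0.]
lane 0.83 [351. 227.] [517.  97.  57.]
seat 0.57 [352. 208.] [564.  94.  57.]
stop_plate 0.46 [345. 212.] [559. 103.   0.]
cup 0.9 [304. 273.] [402. 214.   0.]
cup 0.28 [259. 227.] [523. 333.   0.]
timer 0.67 [177. 209.] [575. 555.   0.]
tape 0.65 [382. 140.] [757.  -3.   0.]
0.9 [1.80412668e-01 9.83591006e-01 3.51479670e-05 7.80392627e-06] 85.36846719825513
```

View pics/scene.png

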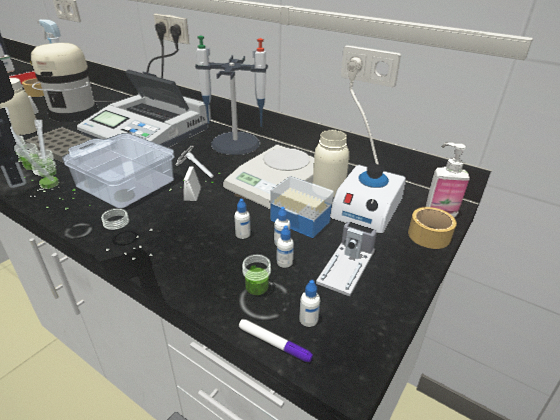

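View pics/top.png

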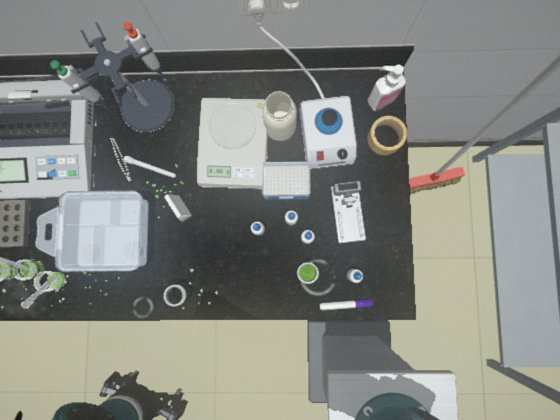

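```bash
python3 - <<'E'
import cv2,numpy as np
t=cv2.imread('pics/top.png');s=cv2.imread('pics/scene.png')
f=lambda im,x,y,w,h,k:cv2.resize(im[y:y+h,x:x+w],None,fx=k,fy=k,interpolation=cv2.INTER_CUBIC)
a=f(t,320,175,50,75,8); b=f(s,310,215,75,75,0+5)
c=np.zeros((600,800,3),np.uint8); c[:600,:400]=a; c[:375,400:775]=b
d=f(s,225,190,75,42,5); c[380:590,400:775]=d
cv2.imwrite('pics/c1.png',c)
E
```

```text
(no output)
```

View pics/c1.png

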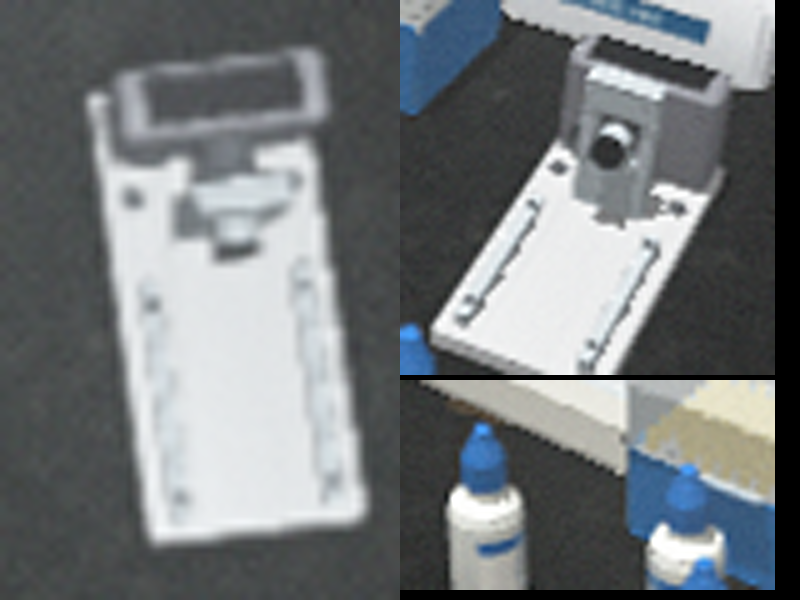

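```bash
python3 - <<'E'
from h import *
from scipy.optimize import least_squares
cv=lambda u,v,k,ox,oy:((u+.5)/k-.5+ox,(v+.5)/k-.5+oy)
P=[('top',(-75,35,10),cv(150,535,8,320,175)),('top',(-75,-35,10),cv(368,512,8,320,175)),('top',(75,35,10),cv(90,96,8,320,175)),
('top',(22,15,74),cv(192,204,8,320,175)),
('scene',(-75,35,10),cv(32,328,5,310,215)),('scene',(22,15,74),cv(185,72,5,310,215)),('scene',(22,-15,74),cv(260,95,5,310,215)),('scene',(10,0,48),cv(208,148,5,310,215))]
def W(p,X):
    c,s=np.cos(p[2]),np.sin(p[2]);return [p[0]+c*X[0]-s*X[1],p[1]+s*X[0]+c*X[1],X[2]]
f=lambda p:np.concatenate([proj(c,W(p,X))-u for c,X,u in P])
s=least_squares(f,[560,100,.1],loss='soft_l1',x_scale=[10,10,.1]);print(s.x,np.degrees(s.x[2]));print(np.round(f(s.x).reshape(-1,2),1))
print('lane',W(s.x,(-35,0,57)),'seat',W(s.x,(6,0,57)))
for cam in('scene','top'):
    for q in r.masks_of('bottle_mid',cam):
        ys,xs=np.nonzero(q['region']);print(cam,round(q['score'],2),np.round(q['bbox']),xs.mean(),ys.mean())
# bottle fit: mid height via tips
B=[('scene',94,(241.6,199)),('scene',47,(246-2,216)),('top',47,(256,228))]
print(at_z('scene',(241.6,199),94))
for x,y in((517,335),(524,329),(520,332)):print(x,y,[np.round(proj(c,(x,y,z)),1) for c in('scene','top') for z in(0,47,94)])
E
```

```text
[5.59217750e+02 9.80141207e+01 1.22202806e-01] 7.0017050511674235
[[ 0.3  0.8]
 [-0.2  0.1]
 [-0.6 -0.5]
 [ 0.4  1. ]
 [ 0.3 -1.1]
 [ 0.6 -0.3]
 [ 0.1 -0.4]
 [-0.4  0.4]]
lane [np.float64(524.4787617908546), np.float64(93.74765991814343), 57] seat [np.float64(565.1730052962434), np.float64(98.74551401006238), 57]
scene 0.87 [236. 199. 252. 240.] 241.7263157894737 220.93894736842105
scene 0.83 [299. 279. 319. 325.] 308.88313413014606 305.1540504648074
scene 0.75 [275. 208. 291. 241.] 280.4320557491289 222.26132404181186
scene 0.56 [277. 228. 296. 268.] 284.7440585009141 248.62157221206581
scene 0.42 [315. 221. 376. 297.] 348.32999582811846 259.18272841051316
top 0.67 [344. 269. 360. 282.] 353.94701986754967 274.9205298013245
top 0.57 [282. 212. 299. 227.] 290.546218487395 217.58823529411765
top 0.54 [250. 220. 264. 232.] 256.9568345323741 227.33812949640287
top 0.47 [299. 231. 314. 243.] 306.9352517985611 236.06474820143885
[516.71484516 332.51926274  94.        ]
517 335 [array([242.4, 234. ]), array([241.6, 216.8]), array([240.8, 198.6]), array([258. , 229.3]), array([256.5, 227.8]), array([254.9, 226.3])]
524 329 [array([246.5, 233.4]), array([245.8, 216.3]), array([245.1, 198. ]), array([260.2, 226.6]), array([258.9, 225.1]), array([257.4, 223.4])]
520 332 [array([244.3, 233.8]), array([243.6, 216.7]), array([242.8, 198.4]), array([259.1, 228.2]), array([257.7, 226.7]), array([256.1, 225. ])]
```

Candidates for the bottle in the scene image are (243,218), (282,225), (285,247) and (310,303). The leftmost, at (243,218) or world about (518,334), is the one meant. The crop shows the blue-capped white bottle there. The reader fit is about (559,98) with 7° yaw, and residuals are at or below 1 px.

>>> {"fn": "servo_tool", "kwargs": {"increments": [[-0.4,[0,0,0],-9.3],[-0.4,[0,0,0],-9.3],[-0.4,[0,0,0],-9.2],[-0.4,[-40,-30,0],0],[-0.4,[-55,-40,0],0],[-0.4,[-55,-40,0],0],[-0.4,[-55,-40,0],0],[-0.4,[-40,-30,0],0]], "force": 30}}

```text
time: 2.0
tcp_pos: [447.9, 372.0, 250.4]
orientation: [-0.061, 0.998, 0.0, 0.0]
wrist_force: [-0.6, 0.1, -0.7]
grip_width: 60.2
finger_force: 0.0
```

>>> {"fn": "servo_tool", "kwargs": {"increments": [[-0.4,[-27,-19,0],0],[-0.4,[-27,-19,0],0],[-0.4,[0,0,30],0],[-0.4,[0,0,30],0],[-0.4,[0,0,10],0],[-0.4,[0,0,0],0],[-0.4,[0,0,0],0],[-0.4,[0,0,0],0]]}}

```text
time: 3.0
tcp_pos: [504.7, 342.8, 182.1]
orientation: [-0.061, 0.998, 0.001, 0.001]
wrist_force: [-0.3, -0.6, -0.7]
grip_width: 59.9
finger_force: 0.0
```

```bash
python3 - <<'E'
from h import *
s=r.read_state();print(s['time'],s['tcp_pos'],s['grip_width'])
i=r.camera_info('wrist');im=r.capture('wrist');cv2.imwrite('pics/w1.png',im[:,:,::-1])
K,R,t=[np.array(i[k],float) for k in 'KRt'];print(K,-R.T@t)
def fproj(X):
    c=R@np.array(X,float)+t;th=np.arctan2(np.hypot(c[0],c[1]),c[2]);a=np.arctan2(c[1],c[0])
    return K[0,2]+K[0,0]*th*np.cos(a),K[1,2]+K[1,1]*th*np.sin(a)
for z in(0,66,94):print(z,np.round(fproj((518,333.5,z)),1))
def fz(p,z):
    x=(p[0]-K[0,2])/K[0,0];y=(p[1]-K[1,2])/K[1,1];th=np.hypot(x,y)
    d=R.T@np.array([x/th*np.sin(th),y/th*np.sin(th),np.cos(th)]);c=-R.T@t;return c+d*(z-c[2])/d[2]
for q in r.tip_of('bottle_mid','wrist'):print(q['score'],q['point'],fz(q['point'],47))
for q in r.masks_of('bottle_mid','wrist'):print(q['score'],q['bbox'])
E
```

```text
3.0 [504.69030581 342.83105892 182.09916785] 59.901974074330774
[[325.1922621   0.        277.2449843]
 [  0.        325.1922621 212.1839663]
 [  0.          0.          1.       ]] [424.65436871 332.60365112 306.58684195]
0 [266.1 203.3]
66 [263.5 227.4]
94 [262.  241.5]
0.92 [27.0, 65.9] [392.02765364  85.37699179  47.        ]
0.84 [267.2, 219.7] [518.00090938 335.95453444  47.        ]
0.82 [165.0, 233.6] [542.71122811 246.06708846  47.        ]
0.68 [123.9, 178.5] [495.78321829 205.86465644  47.        ]
0.87 [145.0, 202.8, 198.6, 260.0]
0.82 [96.5, 150.7, 157.4, 197.6]
0.65 [0.0, 49.6, 66.0, 86.1]
0.59 [247.4, 191.6, 288.1, 247.2]
```

View pics/w1.png

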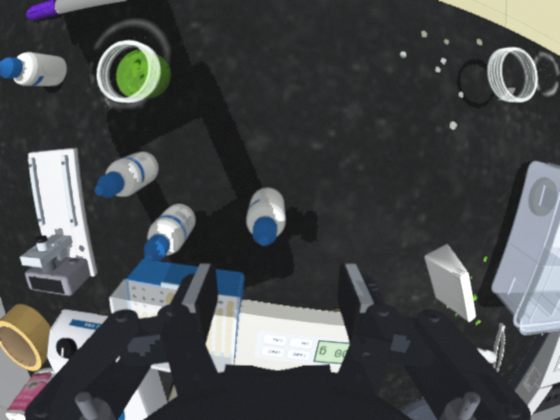

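```bash
python3 - <<'E'
from h import *
s=r.read_state();print(s['time'],s['tcp_pos'],s['qvel'].round(3) if hasattr(s['qvel'],'round') else s['qvel'])
x,y=np.array([-.9925,-.1219]),np.array([-.1219,.9925]); d=np.array([518,335])-np.array(s['tcp_pos'])[:2];print(d,d@x,d@y)
E
```

```text
3.15 [504.37485882 342.58889636 181.21277924] [-0.001  0.004  0.006  0.     0.002 -0.001]
[13.62514118 -7.58889636] -12.597866153943492 -9.192884344732223
```

>>> {"fn": "servo_tool", "kwargs": {"increments": [[-0.4,[-6.5,-4.5,0],0],[-0.4,[-6,-4.5,0],0],[-0.4,[0,0,10],0],[-0.4,[0,0,20],0],[-0.4,[0,0,20],0],[-0.4,[0,0,10],0],[-0.4,[0,0,0],0],[-0.4,[0,0,0],0]]}}

```text
time: 4.15
tcp_pos: [518.1, 335.2, 121.2]
orientation: [-0.061, 0.998, 0.0, 0.001]
wrist_force: [-0.1, -0.8, 0.4]
grip_width: 59.7
finger_force: 0.0
```

>>> {"fn": "servo_tool", "kwargs": {"increments": [[-0.4,[0,0,10],0],[-0.4,[0,0,15],0],[-0.4,[0,0,15],0],[-0.4,[0,0,15],0],[-0.4,[0,0,12],0],[-0.4,[0,0,7],0],[-0.4,[0,0,0],0],[-0.4,[0,0,0],0]]}}

```text
time: 5.15
tcp_pos: [518.1, 335.2, 47.0]
orientation: [-0.061, 0.998, 0.0, 0.001]
wrist_force: [0.5, -1.2, 0.5]
grip_width: 59.7
finger_force: 0.0
```

>>> {"fn": "servo_tool", "kwargs": {"increments": [[-0.2,[0,0,0],0],[0,[0,0,0],0],[0.15,[0,0,0],0],[0.3,[0,0,0],0],[0.5,[0,0,0],0],[0.6,[0,0,0],0],[0.6,[0,0,0],0],[0.6,[0,0,0],0]], "force": 40}}

```text
time: 6.15
tcp_pos: [517.9, 335.1, 46.7]
orientation: [-0.061, 0.998, 0.0, 0.0]
wrist_force: [0.1, -0.2, 2.6]
grip_width: 31.9
finger_force: 39.6
```

>>> {"fn": "servo_tool", "kwargs": {"increments": [[0.6,[0,0,-6],0],[0.6,[0,0,-18],0],[0.6,[0,0,-24],0],[0.6,[0,0,-24],0],[0.6,[0,0,-24],0],[0.6,[0,0,-24],0],[0.6,[0,0,-10],0],[0.6,[0,0,0],0]], "force": 50}}

```text
time: 7.15
tcp_pos: [518.0, 335.2, 177.6]
orientation: [-0.061, 0.998, 0.0, 0.001]
wrist_force: [0.8, 0.1, -1.1]
grip_width: 31.6
finger_force: 49.5
```

>>> {"fn": "servo_tool", "kwargs": {"increments": [[0.6,[1,-12,0],0],[0.6,[3,-28,0],0],[0.6,[4,-40,0],0],[0.6,[5,-50,0],0],[0.6,[5,-50,0],0],[0.6,[3,-40,0],0],[0.6,[2,-20,0],0],[0.6,[0,0,0],0]]}}

```text
time: 8.15
tcp_pos: [523.4, 92.1, 175.1]
orientation: [-0.06, 0.998, -0.0, -0.001]
wrist_force: [-0.5, 1.1, -0.8]
grip_width: 31.1
finger_force: 49.6
```

>>> {"fn": "servo_tool", "kwargs": {"increments": [[0.6,[0,0,0],0],[0.6,[0,0,0],0],[0.6,[0,0,10],0],[0.6,[0,0,15],0],[0.6,[0,0,15],0],[0.6,[0,0,8],0],[0.6,[0,0,0],0],[0.6,[0,0,0],0]]}}

```text
time: 9.15
tcp_pos: [524.5, 93.9, 128.8]
orientation: [-0.061, 0.998, 0.0, 0.001]
wrist_force: [-0.3, 0.0, -1.1]
grip_width: 31.2
finger_force: 49.6
```

```bash
python3 - <<'E'
from h import *
s=r.read_state();p=np.array(s['tcp_pos']);print(s['time'],p,s['grip_width'],s['finger_force'],s['wrist_force'])
x,y=np.array([-.9925,-.1219]),np.array([-.1219,.9925]); d=np.array([524.5,93.75])-p[:2];print(d,d@x,d@y)
t=r.capture('top')[:,:,::-1];sc=r.capture('scene')[:,:,::-1];w=r.capture('wrist')[:,:,::-1]
f=lambda im,x,y,w,h,k:cv2.resize(im[y:y+h,x:x+w],None,fx=k,fy=k,interpolation=cv2.INTER_CUBIC)
c=np.zeros((600,800,3),np.uint8)
c[:600,:400]=f(sc,300,170,80,120,5);c[:300,400:]=f(w,180,180,200,150,2)[:, :400];c[300:600,400:700]=f(t,320,180,75,75,4)
cv2.imwrite('pics/c2.png',c)
E
```

```text
9.15 [524.48729019  93.93862202 128.79884136] 31.15228404324923 49.570743441581726 [-0.26572526  0.03178798 -1.07044823]
[ 0.01270981 -0.18862202] 0.01037854310316935 -0.18875668498255266
```

View pics/c2.png

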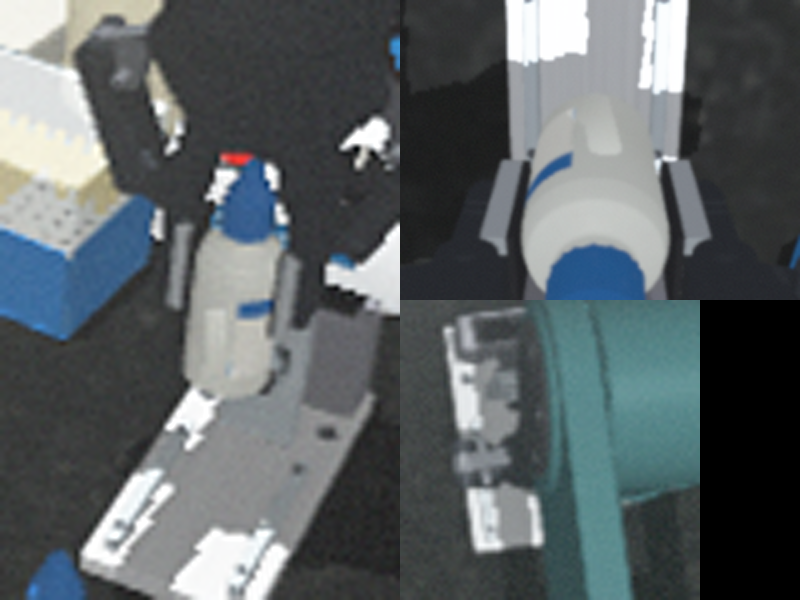

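>>> {"fn": "servo_tool", "kwargs": {"increments": [[0.6,[0,0,8],0],[0.6,[0,0,14],0],[0.6,[0,0,16],0],[0.6,[0,0,14],0],[0.6,[0,0,10],0],[0.6,[0,0,5],0],[0.6,[0,0,0],0],[0.6,[0,0,0],0]]}}

```text
time: 10.3
tcp_pos: [524.6, 94.0, 62.0]
orientation: [-0.061, 0.998, 0.0, 0.001]
wrist_force: [-0.4, -0.1, -1.1]
grip_width: 31.5
finger_force: 49.6
```

>>> {"fn": "servo_tool", "kwargs": {"increments": [[0.6,[0,0,1],0],[0.6,[0,0,1],0],[0.6,[0,0,1],0],[0.6,[0,0,0.5],0],[0.6,[0,0,0.5],0],[0.6,[0,0,0],0],[0.6,[0,0,0],0],[0.6,[0,0,0],0]]}}

```text
time: 11.3
tcp_pos: [524.1, 94.0, 57.3]
orientation: [-0.061, 0.998, 0.0, 0.0]
wrist_force: [0.3, -0.3, -0.1]
grip_width: 31.3
finger_force: 49.6
```

>>> {"fn": "servo_tool", "kwargs": {"increments": [[0.6,[0,0,0.4],0],[0.6,[0,0,0.3],0],[0.6,[0,0,0.3],0],[0.6,[0,0,0],0],[0.6,[0,0,0],0],[0.6,[0,0,0],0],[0.6,[0,0,0],0],[0.6,[0,0,0],0]]}}

```text
time: 12.3
tcp_pos: [524.2, 94.0, 56.7]
orientation: [-0.061, 0.998, 0.0, 0.0]
wrist_force: [-2.5, -1.0, 4.6]
grip_width: 31.7
finger_force: 49.6
```

```bash
python3 - <<'E'
from h import *
s=r.read_state();p=np.array(s['tcp_pos']);print(s['time'],p,s['grip_width'],s['wrist_force'])
sc=r.capture('scene')[:,:,::-1];w=r.capture('wrist')[:,:,::-1]
f=lambda im,x,y,w,h,k:cv2.resize(im[y:y+h,x:x+w],None,fx=k,fy=k,interpolation=cv2.INTER_CUBIC)
c=np.zeros((600,800,3),np.uint8)
c[:600,:400]=f(sc,300,190,80,120,5)[:600];c[:600,400:]=f(w,210,180,134,200,3)[:600,:400]
cv2.imwrite('pics/c3.png',c)
E
```

```text
12.3 [524.21601662  93.9583988   56.66217825] 31.659466044743915 [-2.46320244 -0.96438806  4.62557588]
```

View pics/c3.png

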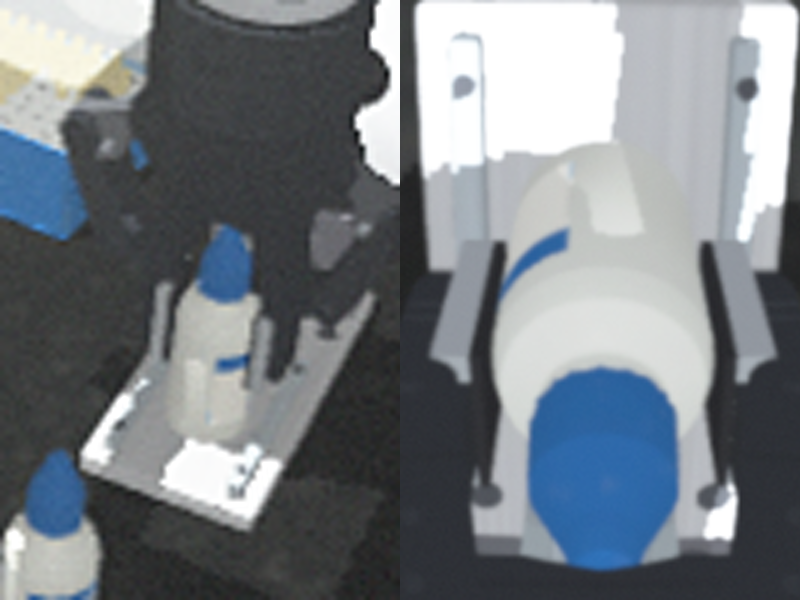

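The wrist view shows the bottle upright and centred between the rails: rails at columns 468 and 743, bottle at 604. It touches the bed. Now sliding.

>>> {"fn": "servo_tool", "kwargs": {"increments": [[0.6,[0,0,-0.3],0],[0.6,[-3,0,0],0],[0.6,[-5,0,0],0],[0.6,[-6,0,0],0],[0.6,[-6,0,0],0],[0.6,[-3,0,0],0],[0.6,[0,0,0],0],[0.6,[0,0,0],0]]}}

```text
time: 13.4
tcp_pos: [546.7, 96.6, 56.7]
orientation: [-0.061, 0.998, -0.0, -0.0]
wrist_force: [-2.8, -0.5, 5.2]
grip_width: 31.4
finger_force: 49.8
```

>>> {"fn": "servo_tool", "kwargs": {"increments": [[0.6,[-2,0,0],0],[0.6,[-2,0,0],0],[0.6,[-2,0,0],0],[0.6,[-2,0,0],0],[0.6,[-2,0,0],0],[0.6,[0,0,0],0],[0.6,[0,0,0],0],[0.6,[0,0,0],0]]}}

```text
time: 14.4
tcp_pos: [554.1, 97.6, 56.7]
orientation: [-0.061, 0.998, -0.0, -0.004]
wrist_force: [-8.7, -1.6, 10.0]
grip_width: 31.3
finger_force: 50.1
```

>>> {"fn": "servo_tool", "kwargs": {"increments": [[0.6,[0,0,-0.4],0],[0.6,[-2,0,0],0],[0.6,[-2,0,0],0],[0.6,[-1,0,0],0],[0.6,[0,0,0],0],[0.6,[0,0,0],0],[0.6,[0,0,0],0],[0.6,[0,0,0],0]]}}

```text
time: 15.4
tcp_pos: [558.3, 98.1, 56.7]
orientation: [-0.061, 0.998, -0.0, -0.005]
wrist_force: [-11.0, -1.9, 10.2]
grip_width: 31.5
finger_force: 50.1
```

>>> {"fn": "servo_tool", "kwargs": {"increments": [[0.6,[0,0,-0.6],0],[0.6,[-1,0,0],0],[0.6,[-1,0,0],0],[0.6,[-1,0,0],0],[0.6,[-1,0,0],0],[0.6,[0,0,0],0],[0.6,[0,0,0],0],[0.6,[0,0,0],0]]}}

```text
time: 16.4
tcp_pos: [561.6, 98.4, 56.8]
orientation: [-0.061, 0.998, -0.001, -0.006]
wrist_force: [-11.9, -2.1, 8.7]
grip_width: 31.3
finger_force: 50.1
```

>>> {"fn": "servo_tool", "kwargs": {"increments": [[0.6,[0,0,-0.6],0],[0.6,[-1,0,0],0],[0.6,[-1,0,0],0],[0.6,[-1,0,0],0],[0.6,[0,0,0],0],[0.6,[0,0,0],0],[0.6,[0,0,0],0],[0.6,[0,0,0],0]]}}

```text
time: 17.4
tcp_pos: [563.7, 98.7, 56.8]
orientation: [-0.061, 0.998, -0.001, -0.007]
wrist_force: [-13.1, -2.2, 10.4]
grip_width: 31.3
finger_force: 50.1
```

```bash
python3 - <<'E'
from h import *
s=r.read_state();print(s['tcp_pos'],s['wrist_force'],s['ft_torque'])
sc=r.capture('scene')[:,:,::-1];w=r.capture('wrist')[:,:,::-1]
f=lambda im,x,y,w,h,k:cv2.resize(im[y:y+h,x:x+w],None,fx=k,fy=k,interpolation=cv2.INTER_CUBIC)
c=np.zeros((600,800,3),np.uint8)
c[:600,:400]=f(sc,305,190,80,120,5)[:600];c[:600,400:]=f(w,210,180,134,200,3)[:600,:400]
cv2.imwrite('pics/c4.png',c)
E
```

```text
[563.72916289  98.65863441  56.79176642] [-13.14927125  -2.18857502  10.38620943] [-0.43003155  2.24916827 -0.00824085]
```

View pics/c4.png

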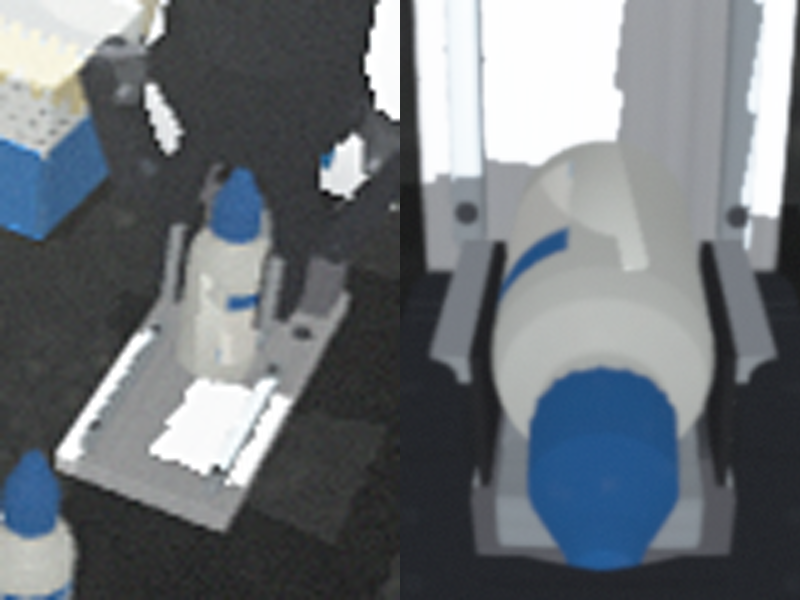

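>>> {"fn": "servo_tool", "kwargs": {"increments": [[0.6,[0,0,-0.8],0],[0.6,[0,0,0],0],[0.6,[0,0,0],0],[0.6,[0,0,0],0],[0.6,[0,0,0],0],[0.6,[0,0,0],0],[0.6,[0,0,0],0],[0.6,[0,0,0],0]]}}

```text
time: 18.5
tcp_pos: [563.7, 98.7, 56.8]
orientation: [-0.061, 0.998, -0.001, -0.007]
wrist_force: [-11.8, -3.0, 5.7]
grip_width: 31.1
finger_force: 50.0
```

>>> {"fn": "servo_tool", "kwargs": {"increments": [[0.6,[-0.5,0,0],0],[0.6,[-0.5,0,0],0],[0.6,[0,0,0],0],[0.6,[0,0,0],0],[0.6,[0,0,0],0],[0.6,[0,0,0],0],[0.6,[0,0,0],0],[0.6,[0,0,0],0]]}}

```text
time: 19.5
tcp_pos: [563.8, 98.7, 56.8]
orientation: [-0.061, 0.998, -0.001, -0.008]
wrist_force: [-14.9, -2.0, 8.4]
grip_width: 31.4
finger_force: 50.0
```

>>> {"fn": "servo_tool", "kwargs": {"increments": [[0.6,[0,0,-0.7],0],[0.6,[-0.4,0,0],0],[0.6,[-0.4,0,0],0],[0.6,[0,0,0],0],[0.6,[0,0,0],0],[0.6,[0,0,0],0],[0.6,[0,0,0],0],[0.6,[0,0,0],0]]}}

```text
time: 20.5
tcp_pos: [563.8, 98.7, 56.8]
orientation: [-0.061, 0.998, -0.001, -0.009]
wrist_force: [-15.3, -2.8, 6.8]
grip_width: 31.3
finger_force: 49.9
```

>>> {"fn": "servo_tool", "kwargs": {"increments": [[0.6,[0,0,-0.5],0],[0.6,[-0.5,0,0],0],[0.6,[-0.5,0,0],0],[0.6,[0,0,0],0],[0.6,[0,0,0],0],[0.6,[0,0,0],0],[0.6,[0,0,0],0],[0.6,[0,0,0],0]]}}

```text
time: 21.5
tcp_pos: [563.8, 98.7, 56.9]
orientation: [-0.061, 0.998, -0.001, -0.01]
wrist_force: [-18.6, -3.2, 6.5]
grip_width: 31.2
finger_force: 49.9
```

>>> {"fn": "servo_tool", "kwargs": {"increments": [[0.6,[0,0,0],0],[0.6,[0,0,0],0],[0.6,[0,0,0],0],[0.6,[0,0,0],0],[0.6,[0,0,0],0],[0.6,[0,0,0],0],[0.6,[0,0,0],0],[0.6,[0,0,0],0]]}}

```text
time: 22.5
tcp_pos: [563.9, 98.7, 56.9]
orientation: [-0.061, 0.998, -0.001, -0.01]
wrist_force: [-17.6, -3.5, 6.8]
grip_width: 31.5
finger_force: 49.9
```

```bash
python3 - <<'E'
from h import *
s=r.read_state();print(s['time'],s['tcp_pos'],s['orientation'],s['wrist_force'],s['ft_torque'])
sc=r.capture('scene')[:,:,::-1];w=r.capture('wrist')[:,:,::-1]
f=lambda im,x,y,w,h,k:cv2.resize(im[y:y+h,x:x+w],None,fx=k,fy=k,interpolation=cv2.INTER_CUBIC)
c=np.zeros((600,800,3),np.uint8)
c[:600,:400]=f(sc,325,215,50,75,8)[:600];c[:600,400:]=f(w,210,180,134,200,3)[:600,:400]
cv2.imwrite('pics/c5.png',c)
E
```

```text
22.5 [563.86513579  98.67031694  56.85537128] [-6.12358772e-02  9.98072292e-01 -8.57864729e-04 -1.00563760e-02] [-17.58111815  -3.48541399   6.84074445] [-0.49928037  2.59882111 -0.06089316]
```

View pics/c5.png

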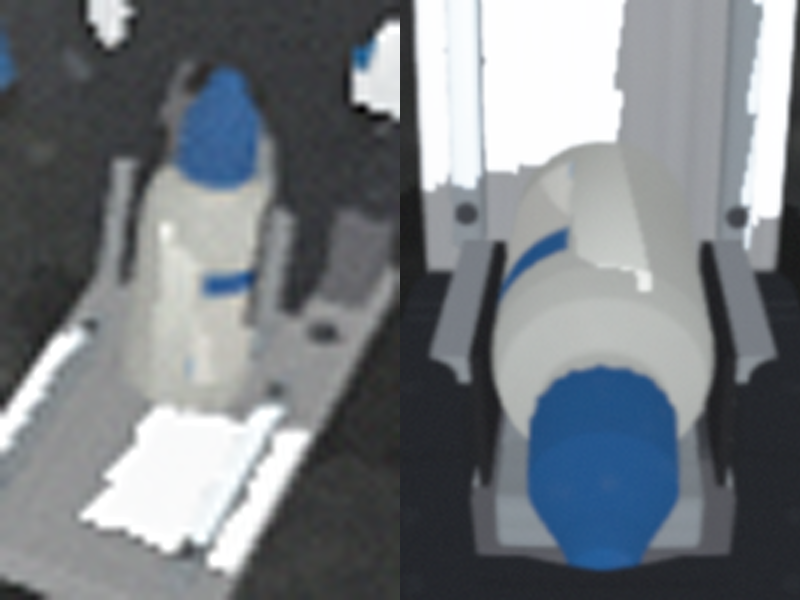

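The bottle looks upright and centred between the rails with its front hidden against the plate. The last two pushes raised the force without moving it, so it is on the plate at about 15–18 N in all.

```bash
python3 -c "
from cell import r
print(r.hand_in())"
```

```text
the job is handed in; nothing more can be done
None
```

I set the leftmost bottle down between the rails, slid it to the stop plate and handed in still gripping it there. The wrist force was about 18 N, of which I estimate 15 N was plunger and plate and the rest bed friction. The gripper was leaning about 1° forward under the push, and I judged plate contact from the force rising with no further movement, since the cameras could not see it.

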